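# Lift the hot lid off the warming pan with the lid lifter

## Robot

A 6-joint arm with a two-finger parallel gripper is mounted at the origin on a cart in front of the work surface, level with it; the furniture and walls round the work are solid. World frame = base frame: x ahead of the robot, y to its left, z up, the work surface at z = 0. Lengths are in m, angles in rad, forces in N, time in s.
With the tool pointing down it reaches from about 0.4 to 0.925 m from the base axis. Payload 3.4 kg.
Tool frame: the origin (TCP) lies midway between the tips of the shut fingers; the grasp point (between the pads) lies 19 mm behind it; x points along the fingers, z is the direction in which the jaws open and shut, and the axes are right-handed (so a half turn about x gives the same grasp; the last joint's range is limited). The gripper opens to 85 mm and grips with 20 to 120 N. Pads are 22 mm wide; open, the fingers measure 114 mm over their backs; the gripper's body (76 mm by 85 mm) begins 54 mm behind the grasp point. The pads swing forward as they close: fully open they stand 13 mm farther back than shut.
Start: joints at [1.145, 0.307, 1.506, -0, 1.328, -0.073], TCP at [0.199, 0.54, 0.231] pointing down, gripper open.
Joint ranges: [-3.12, 3.12], [-1.05, 2.28], [0.14, 2.33], [-1.42, 4.57], [0.1, 2.73], [-2.68, 2.68]. Speed limits (rad/s): [2.57, 2.57, 3.14, 3.14, 3.14, 3.14].

## Interface

Orientations are given as a unit quaternion [x, y, z, w].
In Python, from rig import ctrl gives the robot as it stands. Calls block until the motion is done:
- ctrl.move_pose(position, orientation): joint-space move of the TCP to a pose.
- ctrl.move_linear(position, rot=None, vel=0.15): straight line of the TCP; rot=None keeps the orientation; vel is the mean speed in m/s.
- ctrl.movej(angles): joint-space move.
- ctrl.grip(opening, force=None): opening from 0.0 (shut) to 1.0 (fully open); force is the grip in N (None keeps the last); returns when the fingers have stopped.
- ctrl.dwell(seconds).
- ctrl.inverse_kinematics(position, orientation): joint angles nearest the present ones, or None.
- ctrl.state(): the state.
- ctrl.get_image(name): name is "scene" or "top" or "wrist"; returns (picture, depth): 400x640x3 uint8, red, green, blue; 400x640 float32, m along the optical axis (not along the pixel's ray), 0 where there is no reading.
- ctrl.camera_info(name): a dict with "intrinsics" (3x3 intrinsics, pixels), "rvec" (rotation vector, rad) and "tvec" (3), from world to camera coordinates, as OpenCV has them. Camera axes: x right, y down, z forward; pixel columns grow to the right and rows downward; lengths in m; the calibration is good to about 2 mm. A picture is of the moment at which its call begins: read the wrist's pose just before it. camera_info takes no time and is no camera call; for the wrist camera it gives the pose at the moment of the call.
A pose or a line that the arm cannot do raises ctrl.MotionError and nothing moves.
- ctrl.finish_job(): hands the job in, once; it reports no verdict.
Trained networks look in the newest picture that a camera, given by its name, has taken for a name from the list of things; names that differ only in an ending like _2 or _b are one class to them, and where a whole thing is asked for, a point or a joint stands for the part that bears it (a point fixed in the world has none). Each returns a list of dicts, best first, with "confidence" (0 to 1); they miss things now and then, are a little off and sometimes report something else, mostly with a low value. They report only what shows in the picture. A call takes as long as a camera call.
- ctrl.recognise(camera, thing): "rect" ([left, top, right, bottom] in pixels, round what is visible of it).
- ctrl.pinpoint(camera, thing): "position" ([row, column] in pixels: a listed point, or the origin of a listed thing).
The state is a dict: "time_s": time; "joint_pos": joint angles; "joint_velocities": joint speeds; "effort": joint torques, N m; "position": TCP position; "eef_rot": TCP orientation; "force": force on the tool from outside, world axes, zero at the start; "moment": the same for the moment, N m; "gripper_width": opening from 0.0 (shut) to 1.0 (fully open).
Only numpy, scipy, OpenCV 4.12 (cv2) and the standard library are available. Lean on these libraries where they do the work, as an engineer would, in place of code of your own. Each camera call takes 0.05 s, during which the arm holds its last target.

## Task

The lid of the warming pan on the counter is hot: pick up the lid lifter, hook it under the lid's loop, lift the lid off level and set it down gently in the middle of the round wooden trivet. Then unhook the lifter and stand it upright in its steel drip dish again. Do not touch the lid or the pan with the gripper, keep the lid about level all the way, do not let the lifter topple, and leave the other things on the counter where they are.

Things in the scene. Friction and masses are not known exactly. Their poses are not given: they have to be found in the camera images.
- pan: Round dark cast-iron warming pan, fixed to the counter, 156 mm in diameter and 60 mm high (rim height), with two small side handles along its y axis reaching 102 mm from its axis at 48 mm height. A round pastry lies inside. Origin: centre of its underside; z up. The lid covers it at the start.
- lid: Loose round dark lid, about 0.35 kg, 160 mm across, steel loop handle upright in its middle. Origin: centre of its rim's underside (60 mm above the counter when on the pan). Its top is 8 mm above the origin; below, a solid locating step, 128 mm across, goes 8 mm down (into the pan's 144 mm mouth), so on the trivet the origin lies 8 mm above the trivet's top. z up.
- lid_bar (a point): Middle of the loop's straight bar, on its centre line, 56 mm above the lid's origin, over the lid's centre of mass; axes as the lid's. The round bar is 9 mm thick and runs along y, straight for 62 mm, with 43.5 mm free height between it and the lid's top; the loop's two uprights stand at y = -40 and +40 mm.
- lifter: Loose lid lifter, about 0.25 kg, 165 mm high: C-shaped steel hook below, upright wooden handle above, standing on its flat foot in the dish at the start. Origin: centre of the foot's underside on the handle's axis; z up; the hook opens to its +x. Hook 30 mm wide (y), x = -34 to +25 mm. Spine at x = -34 to -26 mm, its top arm over the seat at 62 to 72 mm height.
- lifter_seat (a point): Lowest line of the hook, on the handle's axis, 8 mm above the lifter's origin; axes as the lifter's. The hook's upper side is a V valley 30 mm wide (y), rising from here to a lip 20 mm above the origin at x = +22 mm and as high at x = -22 mm. The bar enters from +x, over the lip and under the arm, and slides into this seat when the lifter is raised.
- lifter_grip (a point): Place to grip, on the handle's axis, 130 mm above the lifter's origin; axes as the lifter's. The handle is 30 mm (x) by 24 mm (y), from 72 to 162 mm above the origin; grip from above, fingers closing along y.
- trivet: Round wooden trivet, fixed, 170 mm in diameter, flat top 14 mm above the counter. Origin: centre of its underside.
- dish: Low rectangular steel drip dish, fixed, 130 mm (its x) by 110 mm (its y), rim 12 mm high, walls 5 mm thick, inner floor 5 mm above the counter. Origin: centre of its underside. The lifter stands in its middle at the start.
- espresso_cup: Bystander: small white cup, 60x85x56 mm, loose, origin at its foot.
- counter_bell: Bystander: round call bell, 72 mm in diameter, 58 mm high, loose, origin at its foot.
- stamp: Bystander: wooden hand stamp, 34x46x67 mm, loose, origin at its foot.
- pen_0: Bystander: blue pen, 134 mm long and 10 mm thick, lying along its y, loose.
- cocoa_shaker: Bystander: shaker with a grey top, 44 mm in diameter, 90 mm high, loose, origin at its foot.

How it is judged:
By the outcome, as a careful person would: the job done as asked, in the order asked, and still so for the second after the job is handed in, with the robot touching nothing.
It also fails if it takes over 67 s, if anything falls off the work surface, if the arm or the gripper's body presses on something with over 40 N, if the wrist force passes 120 N, or if a joint passes its speed limit or range.

## Working session

There is one attempt and no reset: what is moved stays moved. The work goes in short steps, each a Python script; the robot and the scene stay as the last script left them, time stands still between calls to the robot, and variables do not carry over. Pictures are saved under pics/ and viewed, and the job is handed in when it is done.

```bash
ls; mkdir -p pics; cat > h.py <<'E'
import numpy as np, cv2
from rig import ctrl
from scipy.spatial.transform import Rotation as R
def cam(n):
    i=ctrl.camera_info(n); K=np.array(i["intrinsics"]); Rm=cv2.Rodrigues(np.array(i["rvec"],float))[0]; t=np.array(i["tvec"],float).ravel()
    return K,Rm,t
def proj(n,p):
    K,Rm,t=cam(n); c=Rm@np.array(p)+t; q=K@c; return q[:2]/q[2]
def ray(n,row,col,z):
    K,Rm,t=cam(n); d=Rm.T@np.linalg.inv(K)@np.array([col,row,1.]); o=-Rm.T@t
    return o+d*(z-o[2])/d[2]
def cloud(n,depth):
    K,Rm,t=cam(n); v,u=np.mgrid[0:400,0:640]; 
    c=np.stack([(u-K[0,2])/K[0,0]*depth,(v-K[1,2])/K[1,1]*depth,depth],-1)
    return (c-t)@Rm
def save(n,f):
    im,d=ctrl.get_image(n); cv2.imwrite("pics/"+f,im[:,:,::-1]); return im,d
E
python3 - <<'E'
from h import *
for n in ["top","scene"]:
    im,d=save(n,n+"0.png"); np.save(n+"0.npy",d)
    for th in ["pan","lid","lid_bar","lifter","lifter_seat","lifter_grip","trivet","dish","espresso_cup","counter_bell","stamp","pen_0","cocoa_shaker"]:
        zs=dict(lid=.06,lid_bar=.116,lifter=.005,lifter_seat=.013,lifter_grip=.135)
        r=ctrl.pinpoint(n,th)[:2]
        print(n,th,[(np.round(x["position"]),round(x["confidence"],2),ray(n,*x["position"],zs.get(th,0)).round(4)) for x in r])
print(ctrl.state())
E
```

```text
pics
top pan []
top lid [(array([177., 326.]), 0.84, array([0.5861, 0.0153, 0.06  ]))]
top lid_bar [(array([172., 325.]), 0.83, array([0.5923, 0.0175, 0.116 ]))]
top lifter [(array([225., 446.]), 0.6, array([ 0.4783, -0.2967,  0.005 ]))]
top lifter_seat [(array([225., 447.]), 0.97, array([ 0.4792, -0.2993,  0.013 ])), (array([175., 324.]), 0.18, array([0.5975, 0.02  , 0.013 ]))]
top lifter_grip [(array([222., 459.]), 0.69, array([ 0.482 , -0.2956,  0.135 ])), (array([263., 285.]), 0.25, array([0.3758, 0.1026, 0.135 ]))]
top trivet [(array([212., 234.]), 0.97, array([0.4958, 0.2529, 0.    ]))]
top dish [(array([222., 448.]), 0.81, array([ 0.4875, -0.3038,  0.    ])), (array([260., 286.]), 0.47, array([0.3773, 0.1111, 0.    ]))]
top espresso_cup [(array([150., 402.]), 0.65, array([ 0.6734, -0.1834,  0.    ])), (array([223., 458.]), 0.37, array([ 0.4854, -0.3289,  0.    ]))]
top counter_bell [(array([158., 272.]), 0.72, array([0.6419, 0.1593, 0.    ])), (array([125., 352.]), 0.26, array([ 0.7355, -0.0484,  0.    ]))]
top stamp [(array([263., 290.]), 0.81, array([0.3702, 0.1021, 0.    ])
[... 1483 characters left out ...]
[ 0.7386, -0.045 ,  0.    ]))]
{'time_s': 1.4, 'joint_pos': array([ 1.14449957e+00,  3.06777360e-01,  1.50640831e+00, -8.77876622e-06,
        1.32839654e+00, -7.35262823e-02]), 'joint_velocities': array([-0.0012797 , -0.00096201,  0.00044757, -0.00015261, -0.00132884,
        0.00064815]), 'effort': array([-4.92063391e-04, -4.57491696e+01, -2.52322483e+01, -7.98927090e-05,
        1.04022485e-03, -2.24145737e-05]), 'position': array([0.19870239, 0.53957684, 0.23131474]), 'eef_rot': array([-0.4045075 ,  0.57997309,  0.40450608,  0.57998252]), 'force': array([ 0.67627262, -0.33897469, -0.994005  ]), 'moment': array([ 0.01275059, -0.05784806, -0.00859438]), 'gripper_width': 0.9996623147992135}
```

View pics/top0.png

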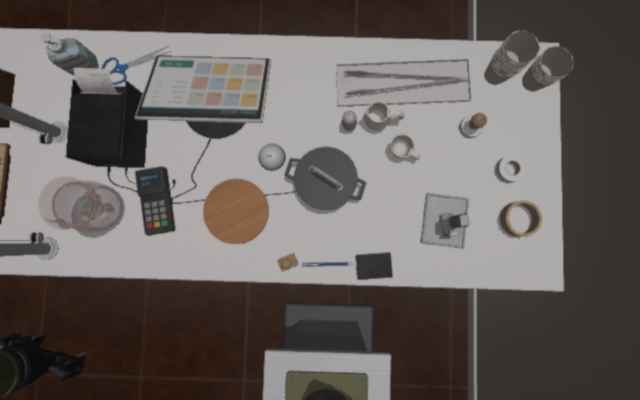

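View pics/scene0.png

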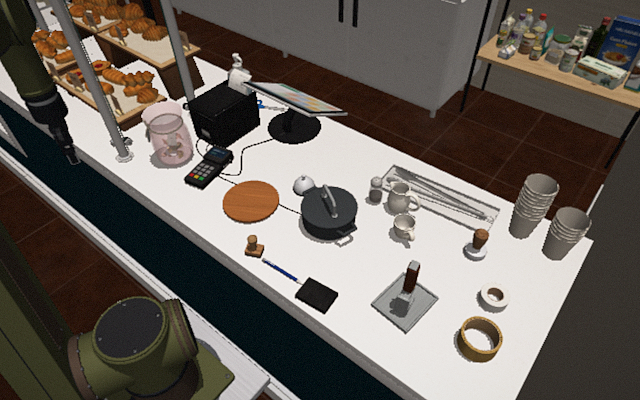

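```bash
python3 - <<'E'
from h import *
im=cv2.imread("pics/top0.png")
c=im[110:290,210:490]; cv2.imwrite("pics/topz.png",cv2.resize(c,(784,504),interpolation=cv2.INTER_CUBIC))
d=np.load("top0.npy")
P=cloud("top",d)
P2=cloud("scene",np.load("scene0.npy"))
for P in (P,P2):
    def sel(x,y,r,z0,z1):
        m=(np.hypot(P[...,0]-x,P[...,1]-y)<r)&(P[...,2]>z0)&(P[...,2]<z1); return P[m]
    s=sel(.48,-.30,.06,.12,.3); print("handle",len(s),s.mean(0),s.min(0),s.max(0))
    top=s[s[:,2]>s[:,2].max()-.006][:,:2]; print(cv2.minAreaRect(top.astype(np.float32)))
    s=sel(.59,.015,.06,.1,.2); print("bar",len(s),s.mean(0)if len(s) else 0, cv2.minAreaRect(s[:,:2].astype(np.float32)))
    s=sel(.58,.015,.12,.05,.08); print("lid",len(s),cv2.minEnclosingCircle(s[:,:2].astype(np.float32)), np.median(s[:,2]))
    s=sel(.5,.25,.12,.009,.02); print("triv",len(s),cv2.minEnclosingCircle(s[:,:2].astype(np.float32)),np.median(s[:,2]))
    s=sel(.48,-.3,.11,.007,.02); print("dish",len(s),cv2.minAreaRect(s[:,:2].astype(np.float32)),np.median(s[:,2]))
E
```

```text
handle 193 [ 0.48386971 -0.29309926  0.15902433] [ 0.4691933  -0.3090763   0.12168114] [ 0.49835646 -0.28451603  0.17321716]
((0.48463937640190125, -0.29765260219573975), (0.02029157057404518, 0.024841492995619774), 85.2509765625)
bar 140 [0.58406741 0.01555112 0.11751985] ((0.5847955346107483, 0.016356855630874634), (0.08718176186084747, 0.009144224226474762), 58.62676239013672)
lid 3214 ((0.58479905128479, 0.01778734102845192), 0.1032397598028183) 0.06724076161690351
triv 3276 ((0.5085891485214233, 0.26359468698501587), 0.1036585122346878) 0.013642033489527468
dish 683 ((0.46801134943962097, -0.27764713764190674), (0.13731089234352112, 0.18387922644615173), 84.48622131347656) 0.010063420056336259
handle 260 [ 0.47608968 -0.29990295  0.15285077] [ 0.46617727 -0.31067879  0.12000278] [ 0.49611665 -0.28505754  0.17224248]
((0.4836233854293823, -0.2981846034526825), (0.026093028485774994, 0.018626743927598), 10.726113319396973)
bar 92 [0.57751209 0.00888953 0.11551593] ((0.5818884968757629, 0.015300445258617401), (0.08604724705219269, 0.009498768486082554), 58.23104476928711)
lid 1973 ((0.5889003276824951, 0.015539160929620266), 0.1017586886882782) 0.06638606998680638
triv 1807 ((0.5014774203300476, 0.26557207107543945), 0.1047515943646431) 0.01291251257760375
dish 480 ((0.4892364740371704, -0.29303687810897827), (0.11101210862398148, 0.13109809160232544), 84.13827514648438) 0.010334632497439844
```

```bash
python3 - <<'E'
from h import *
a=cv2.imread("pics/top0.png")[180:260,400:490]; b=cv2.imread("pics/scene0.png")[250:335,360:450]
cv2.imwrite("pics/z1.png",np.hstack([cv2.resize(a,(400,360),interpolation=2),cv2.resize(b,(400,360),interpolation=2)]))
K,Rm,t=cam("wrist");print(K); s=ctrl.state()
T=R.from_quat(s["eef_rot"]).as_matrix(); print("cam in tool",T.T@(-Rm.T@t-s["position"]),"\n",T.T@Rm.T, "\n",T)
for y in np.arange(-180,180,30):
    r=R.from_euler('z',y,degrees=True)
    # tool x down, tool z = lifter y
    M=r.as_matrix()@np.array([[0,1,0],[0,0,1],[-1,0,0]]) 
    M=r.as_matrix()@np.column_stack([[0,0,-1],[1,0,0],[0,1,0]]); 
    if np.linalg.det(M)<0: print("det"); M[:,1]*=-1
    q=R.from_matrix(M).as_quat(); out=[]
    for p in ([.484,-.298,.3],[.584,.016,.25],[.5,.25,.25]):
        j=ctrl.inverse_kinematics(p,q); out.append(None if j is None else np.round(np.array(j)[[0,5]],2))
    print(y,out)
E
```

```text
[[346.75220468   0.         323.32349946]
 [  0.         346.75220468 195.80519669]
 [  0.           0.           1.        ]]
cam in tool [-0.14397535  0.0771556  -0.0002173 ] 
 [[-1.22761120e-03 -2.99755378e-01  9.54015307e-01]
 [-6.01114950e-04 -9.54015632e-01 -2.99756254e-01]
 [ 9.99999066e-01 -9.41456997e-04  9.90972832e-04]] 
 [[ 1.20784074e-05 -9.38419846e-01  3.45497023e-01]
 [ 5.98621978e-06  3.45497023e-01  9.38419846e-01]
 [-1.00000000e+00 -9.26639607e-06  9.79064124e-06]]
det
-180 [array([-0.63,  0.94]), array([-0.04,  1.53]), array([0.39, 1.96])]
det
-150 [array([-0.63,  0.42]), array([-0.04,  1.  ]), array([0.39, 1.44])]
det
-120 [array([-0.63, -0.1 ]), array([-0.04,  0.48]), array([0.39, 0.91])]
det
-90 [array([-0.63, -0.63]), array([-0.04, -0.04]), array([0.39, 0.39])]
det
-60 [array([-0.63, -1.15]), array([-0.04, -0.57]), array([ 0.39, -0.14])]
det
-30 [array([-0.63, -1.67]), array([-0.04, -1.09]), array([ 0.39, -0.66])]
det
0 [array([-0.63, -2.2 ]), array([-0.04, -1.62]), array([ 0.39, -1.18])]
det
30 [None, array([-0.04, -2.14]), array([ 0.39, -1.71])]
det
60 [None, array([-0.04, -2.66]), array([ 0.39, -2.23])]
det
90 [array([-0.63,  2.52]), None, None]
det
120 [array([-0.63,  1.99]), array([-0.04,  2.57]), None]
det
150 [array([-0.63,  1.47]), array([-0.04,  2.05]), array([0.39, 2.48])]
```

View pics/z1.png

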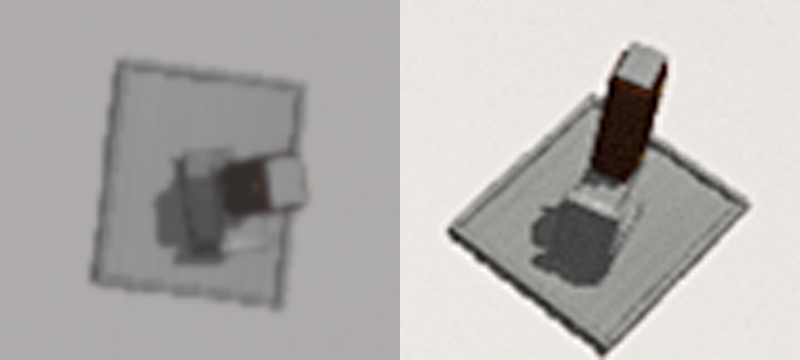

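View pics/topz.png

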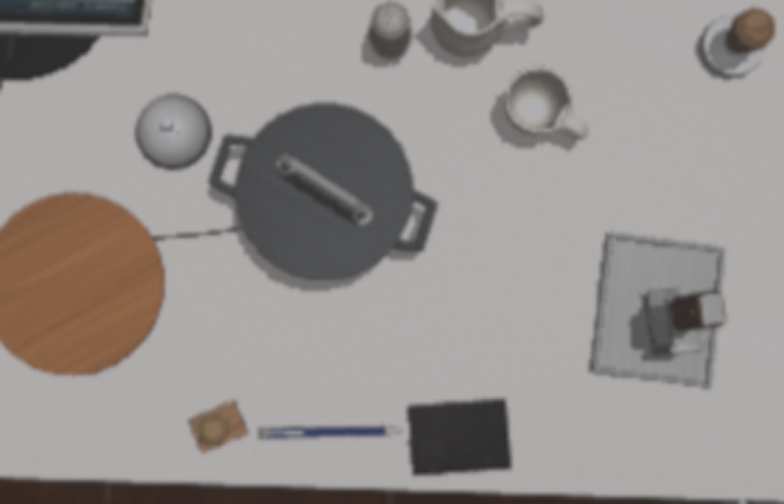

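```bash
cat >> h.py <<'E'
def Q(yaw):
    r=R.from_euler('z',yaw,degrees=True).as_matrix()@np.column_stack([[0,0,-1],[-1,0,0],[0,1,0]])
    return R.from_matrix(r).as_quat()
E
python3 - <<'E'
from h import *
ctrl.move_pose([.484,-.298,.30],Q(-6))
print(ctrl.state()["time_s"])
im,d=save("wrist","w1.png"); np.save("w1.npy",d)
for th in ["lifter","lifter_seat","lifter_grip","dish"]:
    r=ctrl.pinpoint("wrist",th)[:2]; z=dict(lifter=.005,lifter_seat=.013,lifter_grip=.135,dish=0)[th]
    print(th,[(np.round(x["position"]),round(x["confidence"],2),ray("wrist",*x["position"],z).round(4)) for x in r])
P=cloud("wrist",d)
m=(np.hypot(P[...,0]-.484,P[...,1]+.298)<.05)&(P[...,2]>.155)&(P[...,2]<.18)&(d>.05)
s=P[m]; print(len(s),np.median(s[:,2]),cv2.minAreaRect(s[:,:2].astype(np.float32)))
E
```

```text
4.5083
lifter [(array([153., 323.]), 0.82, array([ 0.4875, -0.2972,  0.005 ]))]
lifter_seat [(array([150., 323.]), 0.96, array([ 0.4826, -0.2978,  0.013 ]))]
lifter_grip [(array([173., 324.]), 0.73, array([ 0.4821, -0.2969,  0.135 ]))]
dish [(array([155., 330.]), 0.93, array([ 0.4921, -0.29  ,  0.    ]))]
973 0.17063932517137398 ((0.4839158058166504, -0.29696059226989746), (0.029762515798211098, 0.024367064237594604), 8.098383903503418)
```

View pics/w1.png

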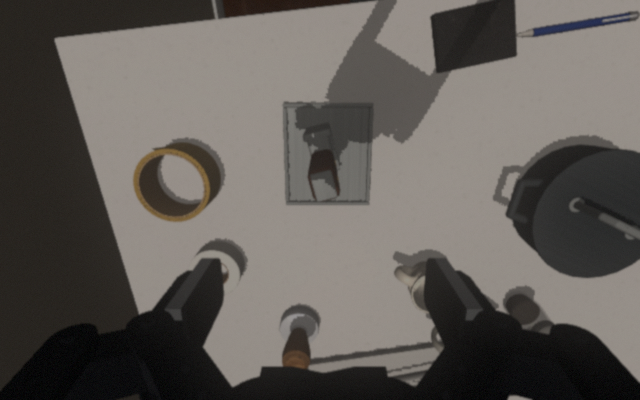

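```bash
python3 - <<'E'
from h import *
a=cv2.imread("pics/w1.png")[90:215,270:390]
cv2.imwrite("pics/z2.png",cv2.resize(cv2.convertScaleAbs(a,alpha=2),(576,600),interpolation=2))
P=cloud("wrist",np.load("w1.npy"))
c=np.array([.4839,-.297]);a=np.radians(8.1);ex=np.array([np.cos(a),np.sin(a)]);ey=np.array([-ex[1],ex[0]])
q=P[...,:2]-c; X=q@ex;Y=q@ey;Z=P[...,2]
m=(abs(X)<.05)&(abs(Y)<.012)&(Z>-.01)&(Z<.2)
for lo in np.arange(-.045,.045,.005):
    k=m&(X>=lo)&(X<lo+.005); print(round(lo*1000), np.sort(Z[k]*1000)[::4].round())
E
```

```text
-45 [5. 5. 5. 6. 6. 6. 6. 6. 6. 6. 6. 6. 7. 7. 7. 7. 7. 7. 7. 8.]
-40 [5. 5. 6. 6. 6. 6. 6. 6. 6. 6. 6. 6. 6. 6. 7. 7. 7. 7. 7. 8.]
-35 [ 5.  6.  6.  6.  7.  7.  8.  9. 11. 15. 17. 21. 22. 25. 27. 29. 32. 34.
 35. 38. 40. 43. 45. 47. 49. 51. 53. 54. 56. 59. 60. 62. 65. 67. 68. 70.
 72. 73. 75. 76. 76. 77. 77. 77. 77. 77. 78. 78. 78. 78. 78. 78. 78. 79.
 79. 79. 79. 79. 79. 79.]
-30 [76. 77. 77. 77. 78. 78. 78. 78. 78. 78. 78. 78. 78. 78. 78. 78. 78. 78.
 79. 79. 79. 79. 79. 79. 79. 79. 80.]
-25 [75. 76. 77. 77. 77. 77. 78. 78. 78. 78. 78. 78. 78. 78. 78. 78. 78. 79.
 79. 79. 79. 79. 79. 79. 79. 79. 80. 80.]
-20 [23. 76. 77. 77. 77. 77. 78. 78. 78. 78. 78. 78. 78. 78. 78. 78. 78. 79.
 79. 79. 79. 79. 79. 79. 80. 80. 80.]
-15 [ 20.  76.  77.  77.  77.  78.  78.  78.  78.  79.  79.  79.  83.  86.
  87.  88.  89.  90.  91.  92.  93.  95.  97.  98.  98.  99. 100. 101.
 103. 103. 104. 105. 107. 108. 109. 109. 111. 111. 112. 113. 114. 115.
 116. 117. 118. 119. 119. 121. 121. 122. 124. 125. 125. 126. 126. 128.
 128. 129. 130. 131. 132. 133. 134. 135. 135. 136. 137. 138. 139. 140.
 140. 141. 
[... 793 characters left out ...]
. 171.
 171. 171. 171. 171. 171. 171. 172. 172. 172. 172. 172. 172. 172. 172.
 172. 172. 172. 173.]
0 [ 14.  94. 129. 163. 164. 165. 165. 166. 166. 167. 167. 168. 170. 170.
 170. 171. 171. 171. 171. 171. 171. 171. 171. 171. 171. 171. 171. 171.
 171. 171. 171. 172. 172. 172. 172. 172. 172. 172. 172. 172. 172. 172.
 173.]
5 [ 18.  75. 127. 163. 164. 165. 165. 166. 166. 167. 167. 169. 170. 170.
 170. 171. 171. 171. 171. 171. 171. 171. 171. 171. 171. 171. 171. 171.
 172. 172. 172. 172. 172. 172. 172. 172. 172. 172. 172. 172. 172. 172.
 173.]
10 [ 20. 163. 164. 164. 166. 166. 167. 170. 170. 171. 171. 171. 171. 171.
 171. 172. 172. 172. 172.]
15 [24.]
20 [24.]
25 [6.]
30 [6.]
35 [6. 7.]
40 [5. 7.]
```

View pics/z2.png

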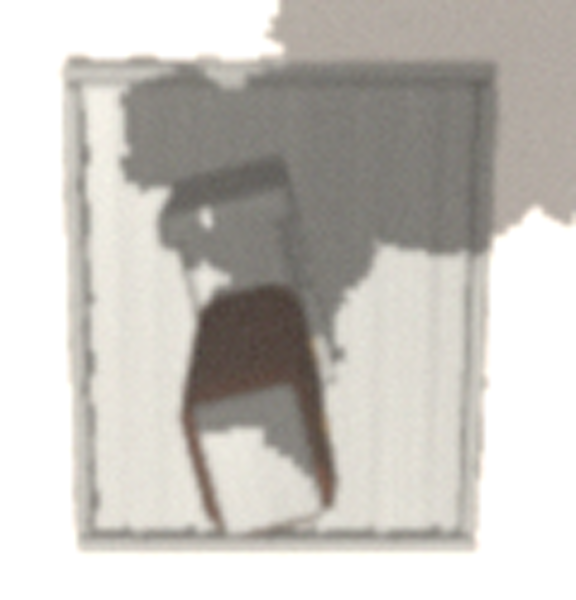

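```bash
python3 - <<'E'
from h import *
ctrl.move_pose([.55,.03,.30],Q(-31.5))
im,d=save("wrist","w2.png"); np.save("w2.npy",d)
P=cloud("wrist",d); Z=P[...,2]
n=np.hypot(P[...,0]-.584,P[...,1]-.016)
s=P[(n<.06)&(Z>.105)&(Z<.13)&(d>.05)]; print("bar",len(s),np.median(s[:,2]),s[:,2].max(),cv2.minAreaRect(s[:,:2].astype(np.float32)))
v,u=np.where((n<.12)&(Z>.063)&(Z<.075)&(d>.05)); s=P[v,u]; print("lid",len(s),np.median(s[:,2]),cv2.minEnclosingCircle(s[:,:2].astype(np.float32)))
for th,z in [("lid_bar",.116),("lid",.06)]:
    print(th,[(np.round(x["position"]),round(x["confidence"],2),ray("wrist",*x["position"],z).round(4)) for x in ctrl.pinpoint("wrist",th)[:2]])
print(ctrl.state()["time_s"],ctrl.state()["force"])
E
```

```text
bar 780 0.12063515803362862 0.12399245292996464 ((0.5842670202255249, 0.018364787101745605), (0.0877169817686081, 0.008656870573759079), 59.08259582519531)
lid 13914 0.06898183335073849 ((0.5850089192390442, 0.017801985144615173), 0.08014519512653351)
lid_bar [(array([206., 335.]), 0.8, array([0.588 , 0.0195, 0.116 ]))]
lid [(array([194., 332.]), 0.59, array([0.5904, 0.0163, 0.06  ]))]
6.175 [ 0.02262476 -0.58379221  0.4687079 ]
```

View pics/w2.png

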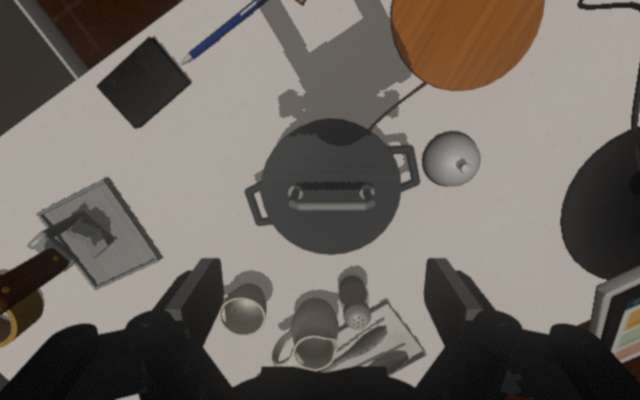

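```bash
python3 - <<'E'
from h import *
from scipy.optimize import least_squares
for n,f in [("top","top0"),("scene","scene0"),("wrist","w2")]:
    im=cv2.imread(f"pics/{f}.png"); P=cloud(n,np.load(f+".npy"))
    hsv=cv2.cvtColor(im,cv2.COLOR_BGR2HSV)
    m=((hsv[...,1]>90)&(hsv[...,0]<20)&(np.hypot(P[...,0]-.5,P[...,1]-.255)<.11)).astype(np.uint8)
    cs,_=cv2.findContours(m,cv2.RETR_EXTERNAL,cv2.CHAIN_APPROX_NONE); c=max(cs,key=cv2.contourArea)[:,0]
    c=c[(c[:,1]>2)]
    q=np.array([ray(n,y,x,.014)[:2] for x,y in c])
    r=least_squares(lambda p:np.hypot(q[:,0]-p[0],q[:,1]-p[1])-p[2],[.5,.25,.085],loss='soft_l1',f_scale=.001); print(n,len(q),r.x)
    s=P[m>0]; print(cv2.minEnclosingCircle(s[:,:2].astype(np.float32)))
E
```

```text
top 180 [0.49903404 0.24603345 0.08125378]
((0.49995410442352295, 0.24624721705913544), 0.08352312445640564)
scene 142 [0.49671697 0.24339681 0.08391254]
((0.5018052458763123, 0.26049551367759705), 0.10046960413455963)
wrist 235 [0.49907675 0.24777279 0.08430551]
((0.5002282857894897, 0.24761418998241425), 0.08485917747020721)
```

```bash
python3 - <<'E'
from h import *
ctrl.move_pose([.484,-.297,.22],Q(8.1))
ctrl.move_linear([.484,-.297,.117],vel=.12)
ctrl.grip(0.0,80)
s=ctrl.state();print(s["time_s"],s["gripper_width"],s["force"],s["moment"],s["position"])
save("wrist","w3.png")
ctrl.move_linear([.484,-.297,.147],vel=.06)
s=ctrl.state();print(s["time_s"],s["force"],s["moment"],s["position"])
save("wrist","w4.png")
save("scene","s4.png")
E
```

```text
9.0667 0.2783166739218782 [-0.16787936 -0.44667493  2.96562652] [-0.05576118 -0.02182496 -0.00018617] [ 0.4844334  -0.29739508  0.11746216]
9.7667 [ 0.70066794 -0.63449972 -2.41571352] [ 0.04299645  0.00846089 -0.00410282] [ 0.48394782 -0.29694856  0.14720165]
```

View pics/w4.png

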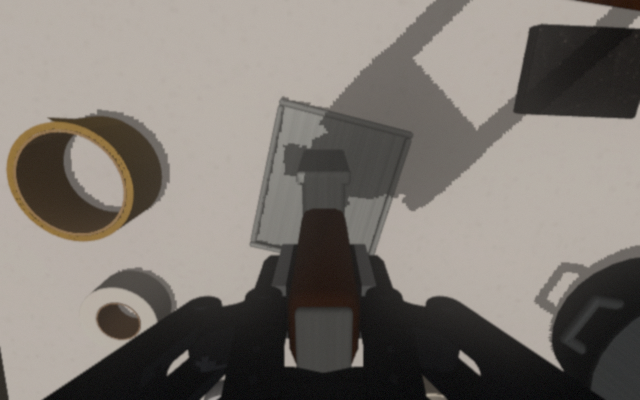

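View pics/s4.png

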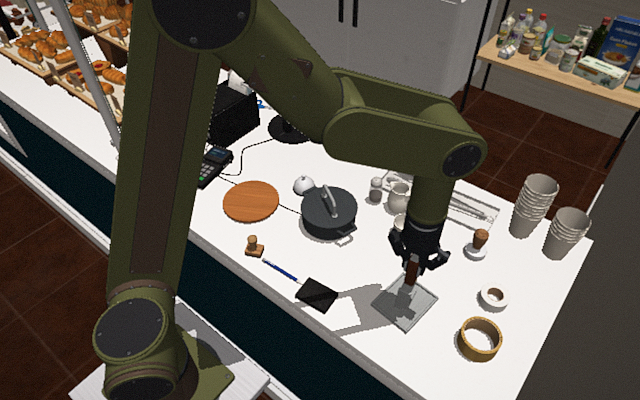

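```bash
cat >> h.py <<'E'
B=np.array([.5848,.0178]); YL=-31.0; U=np.array([np.cos(np.radians(YL)),np.sin(np.radians(YL))]); OFF=.112
def st(tag=""):
    s=ctrl.state(); print(tag,round(s["time_s"],2),"F",s["force"].round(2),"M",s["moment"].round(3),"p",s["position"].round(4),"w",round(s["gripper_width"],3))
E
python3 - <<'E'
from h import *
ctrl.move_linear([.484,-.297,.27],vel=.2)
p=B-.075*U
ctrl.move_pose([*p,.28],Q(YL)); st()
ctrl.move_linear([*p,.079+OFF],vel=.15); st()
save("scene","s5.png"); im,d=save("wrist","w5.png"); np.save("w5.npy",d)
E
python3 - <<'E'
import cv2
a=cv2.imread("pics/s5.png")[150:260,270:400]; cv2.imwrite("pics/s5z.png",cv2.resize(a,(650,550),interpolation=2))
E
```

```text
11.97 F [ 0.04 -0.15 -3.08] M [-0.028 -0.028 -0.003] p [0.5204 0.0558 0.2793] w 0.27
 12.71 F [ 0.08  0.37 -1.68] M [ 0.023 -0.033  0.014] p [0.5213 0.056  0.1916] w 0.272
```

View pics/s5z.png

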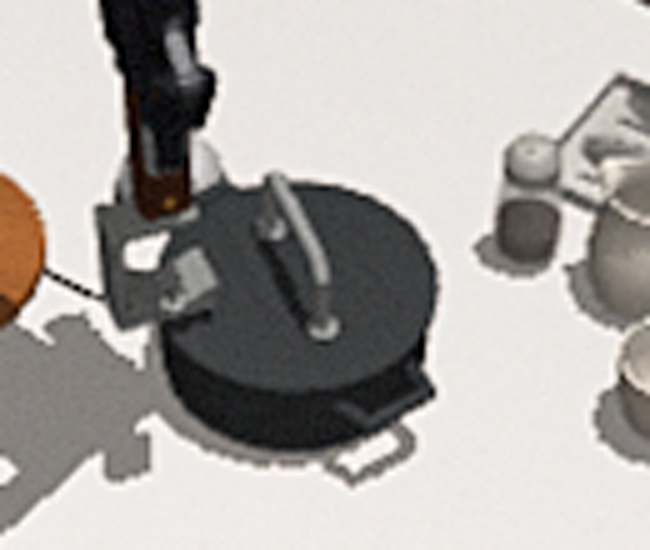

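View pics/w5.png

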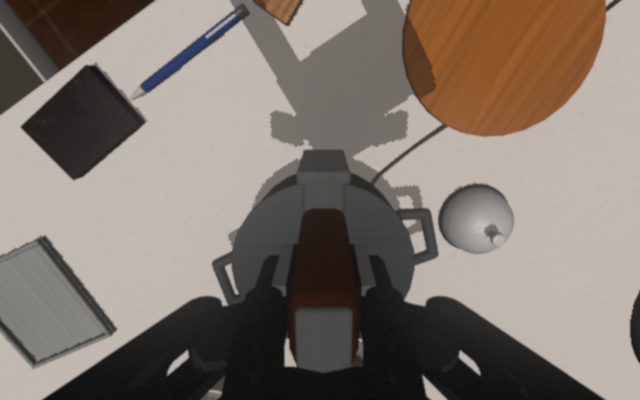

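```bash
python3 - <<'E'
from h import *
ctrl.move_linear([*(B-.025*U),.079+OFF],vel=.08); st()
ctrl.move_linear([*B,.079+OFF],vel=.05); st()
save("scene","s6.png"); save("top","t6.png")
E
python3 - <<'E'
import cv2,numpy as np
a=cv2.imread("pics/s6.png")[150:260,270:400]; cv2.imwrite("pics/s6z.png",cv2.resize(a,(650,550),interpolation=2))
E
```

```text
13.58 F [ 0.51 -0.17 -1.9 ] M [-0.025 -0.041  0.03 ] p [0.5629 0.0307 0.1906] w 0.273
 14.23 F [-0.25  0.7  -2.48] M [ 0.009 -0.018 -0.01 ] p [0.5847 0.0177 0.1908] w 0.274
```

View pics/s6z.png

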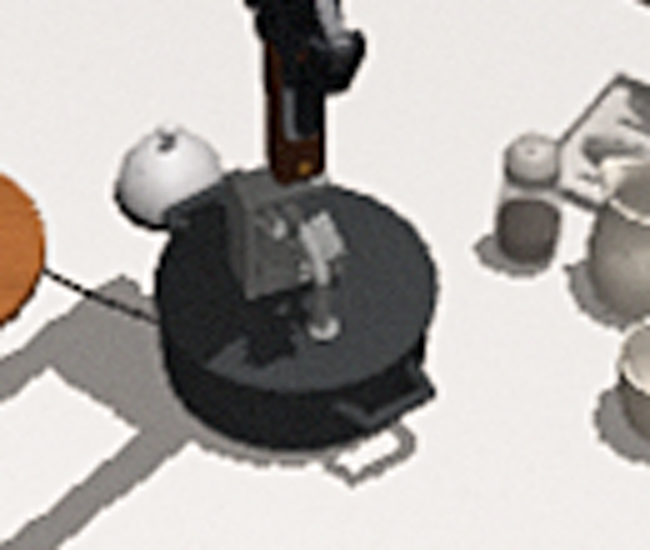

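```bash
python3 - <<'E'
from h import *
ctrl.move_linear([*B,.208],vel=.08); st()
ctrl.move_linear([*B,.217],vel=.02); st()
ctrl.move_linear([*B,.222],vel=.02); st()
ctrl.move_linear([*B,.235],vel=.04); st()
save("scene","s7.png"); save("wrist","w7.png")
E
python3 - <<'E'
import cv2,numpy as np
a=cv2.imread("pics/s7.png")[130:260,270:400]; cv2.imwrite("pics/s7z.png",cv2.resize(a,(600,600),interpolation=2))
E
```

```text
14.69 F [ 0.41  0.74 -2.42] M [ 0.027  0.02  -0.007] p [0.5853 0.0179 0.2088] w 0.273
 15.29 F [-1.1   0.1  -6.64] M [ 0.05   0.004 -0.041] p [0.5842 0.0179 0.2163] w 0.271
 15.69 F [ 0.32  0.4  -6.31] M [-0.022 -0.118  0.002] p [0.585  0.0177 0.2222] w 0.271
 16.17 F [ 0.3   0.38 -6.25] M [-0.044 -0.012 -0.016] p [0.5852 0.0178 0.2355] w 0.27
```

View pics/s7z.png

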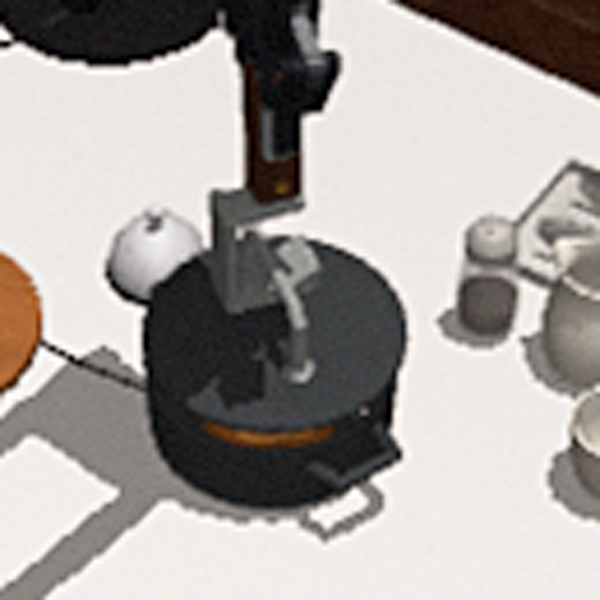

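View pics/w7.png

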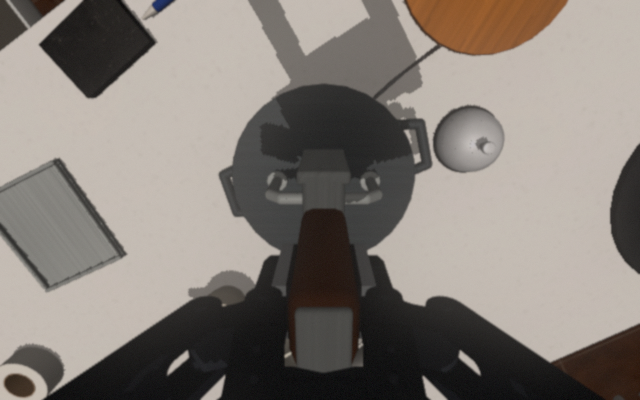

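```bash
python3 - <<'E'
from h import *
T=[.500,.247]
ctrl.move_linear([*B,.29],vel=.07); st()
ctrl.move_linear([*T,.29],vel=.10); st()
ctrl.move_linear([*T,.20],vel=.07); st()
save("scene","s8.png"); im,d=save("wrist","w8.png"); np.save("w8.npy",d)
im,d=save("top","t8.png"); np.save("t8.npy",d)
for n,f in [("wrist","w8"),("top","t8")]:
    P=cloud(n,np.load(f+".npy")); Z=P[...,2]
    m=(np.hypot(P[...,0]-.5,P[...,1]-.247)<.1)&(Z>.035)&(Z<.065); s=P[m]
    c,_,_,_=np.linalg.lstsq(np.c_[s[:,:2]-[.5,.247],np.ones(len(s))],s[:,2],rcond=None); print(n,len(s),cv2.minEnclosingCircle(s[:,:2].astype(np.float32)),"tilt deg",np.degrees(c[:2]),"z",c[2])
E
python3 - <<'E'
import cv2,numpy as np
a=cv2.imread("pics/s8.png")[120:260,190:330]; cv2.imwrite("pics/s8z.png",cv2.resize(a,(600,600),interpolation=2))
E
```

```text
17.2 F [-0.63  0.82 -6.78] M [ 0.004 -0.024 -0.01 ] p [0.5844 0.0178 0.2895] w 0.272
 19.79 F [-0.32 -0.68 -6.54] M [ 0.04  -0.029 -0.002] p [0.5002 0.2466 0.29  ] w 0.271
 21.23 F [ 0.35  0.3  -6.64] M [ 0.016 -0.051 -0.023] p [0.5005 0.2472 0.2006] w 0.27
wrist 18804 ((0.49938565492630005, 0.24793049693107605), 0.07988207042217255) tilt deg [-1.04934115  0.63767566] z 0.0539110219739028
top 2008 ((0.5005970001220703, 0.24553915858268738), 0.07984908670186996) tilt deg [-1.20662278  0.88188127] z 0.05245135050342865
```

View pics/s8z.png

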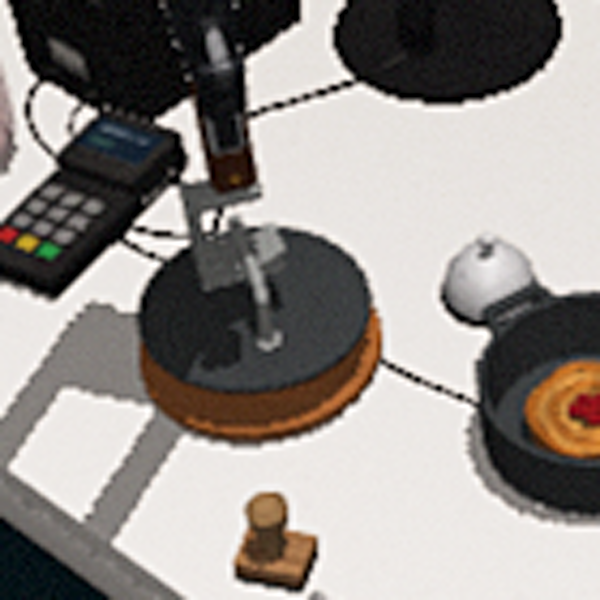

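View pics/w8.png

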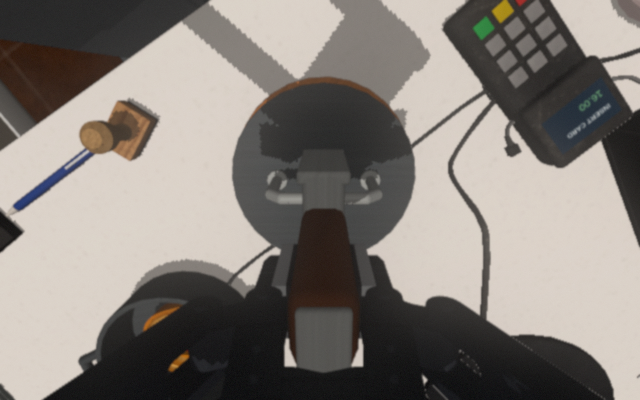

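```bash
python3 - <<'E'
from h import *
T=[.500,.247]
ctrl.move_linear([*T,.183],vel=.04); st()
z=.183
while z>.168:
    z-=.002; ctrl.move_linear([*T,z],vel=.015)
    f=ctrl.state()["force"][2]; print(round(z,4),f.round(2))
    if f>-3.6: break
E
```

```text
21.95 F [ 0.47  0.06 -6.48] M [ 0.056 -0.031  0.072] p [0.4999 0.247  0.1826] w 0.271
0.181 -7.26
0.179 -6.21
0.177 -4.78
0.175 -2.41
```

```bash
python3 - <<'E'
from h import *
T=np.array([.500,.247])
ctrl.move_linear([*T,.1525],vel=.05); st()
ctrl.move_linear([*(T-.03*U),.1525],vel=.06); st()
ctrl.move_linear([*(T-.08*U),.1525],vel=.1); st()
ctrl.move_linear([*(T-.08*U),.27],vel=.2); st()
save("scene","s9.png")
im,d=save("top","t9.png"); np.save("t9.npy",d)
P=cloud("top",d); Z=P[...,2]
m=(np.hypot(P[...,0]-.5,P[...,1]-.247)<.1)&(Z>.022)&(Z<.05); s=P[m]
c,_,_,_=np.linalg.lstsq(np.c_[s[:,:2]-[.5,.247],np.ones(len(s))],s[:,2],rcond=None); print(len(s),cv2.minEnclosingCircle(s[:,:2].astype(np.float32)),"tilt",np.degrees(c[:2]),"z",c[2])
E
```

```text
23.68 F [ 0.31  0.45 -1.96] M [ 0.013 -0.011  0.025] p [0.4999 0.2469 0.1521] w 0.272
 24.33 F [-0.11  0.74 -3.02] M [ 0.029 -0.039 -0.024] p [0.4743 0.2627 0.1527] w 0.27
 24.98 F [-0.08 -0.42 -2.66] M [0.051 0.001 0.027] p [0.4314 0.2885 0.1527] w 0.269
 25.73 F [-0.5  -0.03 -3.42] M [0.003 0.026 0.033] p [0.431  0.2876 0.269 ] w 0.269
2885 ((0.5011293888092041, 0.2454741895198822), 0.08006732165813446) tilt [-0.01876286 -0.04053919] z 0.029186433688198503
```

View pics/s9.png

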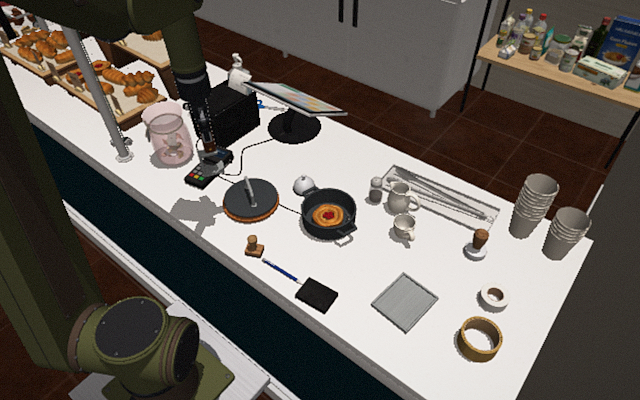

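```bash
python3 - <<'E'
from h import *
for n,f in (("top","t9"),("scene","s9")):
    print(n,[(np.round(x["position"]),round(x["confidence"],2),ray(n,*x["position"],0.0).round(4)) for x in ctrl.pinpoint(n,"dish")[:2]])
P=cloud("top",np.load("t9.npy"))
n=(abs(P[...,0]-.487)<.1)&(abs(P[...,1]+.297)<.1)&(P[...,2]>.0035)&(P[...,2]<.03); n=cv2.morphologyEx(n.astype(np.uint8),cv2.MORPH_OPEN,np.ones((3,3)))>0
print(n.sum(),cv2.minAreaRect(P[n][:,:2].astype(np.float32)))
ctrl.move_pose([.484,-.297,.25],Q(8.1)); st()
ctrl.move_linear([.484,-.297,.135],vel=.12); st()
ctrl.move_linear([.484,-.297,.121],vel=.04); st()
E
```

```text
top [(array([222., 446.]), 0.86, array([ 0.4855, -0.2986,  0.    ]))]
scene [(array([302., 404.]), 0.91, array([ 0.4908, -0.2946,  0.    ]))]
810 ((0.48966264724731445, -0.2933187782764435), (0.11116182804107666, 0.1322714239358902), 83.74640655517578)
 28.03 F [-0.1  -0.12 -2.37] M [ 0.052 -0.025  0.014] p [ 0.4844 -0.2962  0.25  ] w 0.269
 29.14 F [ 0.51  0.   -1.8 ] M [-0.043 -0.073 -0.007] p [ 0.4846 -0.2974  0.1357] w 0.272
 29.64 F [-1.3  -0.09 -2.12] M [ 0.    -0.014  0.007] p [ 0.4838 -0.2969  0.1207] w 0.273
```

```bash
python3 - <<'E'
from h import *
z=.121
while z>.113:
    z-=.001; ctrl.move_linear([.484,-.297,z],vel=.01)
    f=ctrl.state()["force"][2]; print(round(z,4),f.round(2))
    if f>.5: break
ctrl.grip(0.35); st()
save("scene","s10.png")
ctrl.grip(1.0); st()
E
```

```text
0.12 -2.13
0.119 -2.43
0.118 -2.16
0.117 1.13
 30.88 F [0.27 0.22 0.81] M [0.046 0.02  0.005] p [ 0.4842 -0.2971  0.1171] w 0.352
 31.52 F [-0.05 -0.42 -0.25] M [ 0.029  0.009 -0.028] p [ 0.484 -0.297  0.117] w 0.998
```

```bash
python3 - <<'E'
from h import *
ctrl.move_linear([.484,-.297,.24],vel=.12); st()
ctrl.move_linear([.44,-.297,.32],vel=.2); st()
ctrl.dwell(.3)
save("scene","s11.png"); save("top","t11.png"); im,d=save("wrist","w11.png")
P=cloud("wrist",d)
m=(np.hypot(P[...,0]-.484,P[...,1]+.297)<.05)&(P[...,2]>.155)&(P[...,2]<.19)&(d>.05)
s=P[m]; print(len(s),np.median(s[:,2]),cv2.minAreaRect(s[:,:2].astype(np.float32)))
for th in ["espresso_cup","counter_bell","stamp","pen_0","cocoa_shaker"]:
    for n in ("top","scene"):
        print(n,th,[(ray(n,*x["position"],0).round(3)) for x in ctrl.pinpoint(n,th)[:1]])
E
```

```text
32.69 F [-0.67 -0.65 -0.33] M [0.031 0.009 0.003] p [ 0.4835 -0.2966  0.2391] w 1.0
 33.3 F [ 0.14 -0.45  0.46] M [-0.037 -0.031  0.072] p [ 0.4399 -0.2968  0.3192] w 0.999
804 0.17086527347691355 ((0.48323631286621094, -0.2972876727581024), (0.027947988361120224, 0.024669911712408066), 7.106196880340576)
top espresso_cup [array([ 0.485, -0.302,  0.   ])]
scene espresso_cup [array([ 0.672, -0.179,  0.   ])]
top counter_bell [array([0.644, 0.158, 0.   ])]
scene counter_bell [array([ 0.644,  0.171, -0.   ])]
top stamp [array([0.378, 0.114, 0.   ])]
scene stamp [array([ 0.379,  0.107, -0.   ])]
top pen_0 [array([0.375, 0.109, 0.   ])]
scene pen_0 [array([0.366, 0.007, 0.   ])]
top cocoa_shaker [array([ 0.732, -0.042,  0.   ])]
scene cocoa_shaker [array([ 0.737, -0.037,  0.   ])]
```

View pics/w11.png

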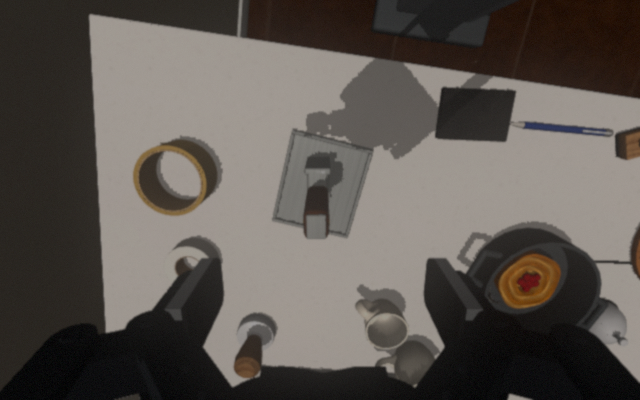

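View pics/s11.png

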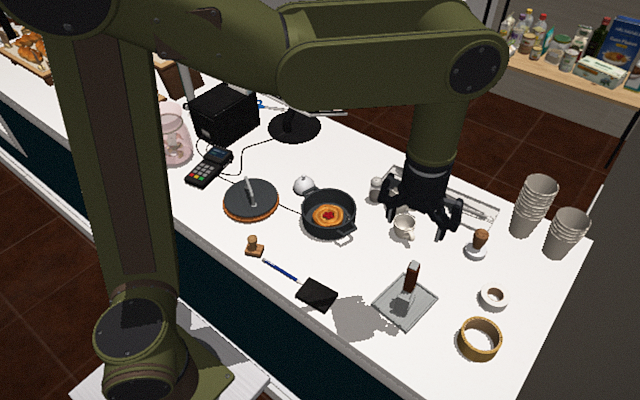

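The lifter stands upright in the dish at wrist pixel (316,200). The lid lies flat on the trivet at scene pixel (250,198), and the bystanders are where they were.

```bash
python3 - <<'E'
from h import *
print(ctrl.finish_job())
E
```

```text
the job is handed in; nothing more can be done
None
```

The job is done and handed in at about 34 s of the 67 s allowed. I picked up the lifter, hooked the lid's loop, lifted the lid and set it down in the middle of the trivet. I then unhooked the lifter, put it back in its dish and moved the arm clear.

**Lid:** The depth image after unhooking shows it flat on the trivet, within 0.1°, and about 2 mm from the trivet's centre. Just before it was set down it was tilted about 1.2–1.5°. I did not measure the tilt during the rest of the carry.

**Lifter:** It stands upright at its starting height, within about 1 mm and 1° of its starting pose.

**Forces:** The wrist force readings I took never passed about 8 N. At no step did I bring the gripper near the lid or the pan.

**Bystanders:** In the last scene picture they look unmoved. The networks' positions agree with the start to about 1 cm, which is their usual scatter. Two top-camera results disagreed: the cup was reported at the lifter and the pen at the stamp. I took these as misdetections, because the scene camera shows both in their original places.

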